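# Set a tilting sample table to 20 degrees on a gauge block

## Robot

A 6-joint arm with a two-finger parallel gripper is mounted at the origin on a cart in front of the work surface, level with it; the furniture and walls round the work are solid. World frame = base frame: x ahead of the robot, y to its left, z up, the work surface at z = 0. Lengths are in mm, angles in rad, forces in N, time in s.
With the tool pointing down it reaches from about 400 to 825 mm from the base axis. Payload 7 kg.
Tool frame: the origin (TCP) lies at the very end of the fingers, on their centre line; the grasp point (between the pads) lies 19 mm behind it; z points along the fingers, y is the line along which they close (so a half turn about z gives the same grasp; the last joint's range is limited). The gripper opens to 88 mm and grips with 3 to 60 N. Pads are 19 mm wide; open, the fingers measure 130 mm over their backs; the gripper's body (78 mm by 193 mm) begins 47 mm behind the grasp point.
Start: joints at [-1.014, 0.359, 0.012, 0, -1.224, -0.288], TCP at [179.237, -650.745, 226.561] pointing down, gripper open.
Joint ranges: [-3.07, 3.07], [-1.43, 2.12], [-1.02, 1.25], [-3.03, 1.67], [-3.05, -0], [-3.03, 3.03]. Speed limits (rad/s): [2.39, 2.39, 3.01, 3.14, 3.14, 3.14].

## Interface

Orientations are given as a unit quaternion [x, y, z, w].
In Python, from plant import bot gives the robot as it stands. Calls block until the motion is done:
- bot.move_ptp(position, orientation): joint-space move of the TCP to a pose.
- bot.line_to(position, velocity=150, ori=None): straight line of the TCP; ori=None keeps the orientation; velocity is the mean speed in mm/s.
- bot.move_joints(angles): joint-space move.
- bot.move_gripper(opening, force=None): finger opening in mm; force is the grip in N (None keeps the last); returns when the fingers have stopped.
- bot.pause(seconds).
- bot.solve_ik(position, orientation): joint angles nearest the present ones, or None.
- bot.read_state(): the state.
- bot.camera(name): name is "side" or "top"; returns the picture (384x512x3 uint8, red, green, blue); there is no depth.
- bot.get_calibration(name): a dict with "fx", "fy", "cx", "cy" (pixels), "view" (4x4, takes a point from world to camera coordinates). Camera axes: x right, y up, looking along -z (the intrinsics and any distortion apply to the point x, -y, -z); pixel columns grow to the right and rows downward; lengths in mm; the calibration is good to about 2 mm. A picture is of the moment at which its call begins. get_calibration takes no time and is no camera call.
A pose or a line that the arm cannot do raises bot.Unreachable and nothing moves.
- bot.close_job(): hands the job in; it is judged then, once.
The state is a dict: "t": time; "joint_pos": joint angles; "qvel": joint speeds; "tau": joint torques, N m; "tcp_pos": TCP position; "eef_rot": TCP orientation; "contact_force": force on the tool from outside, world axes, zero at the start; "moment": the same for the moment, N m; "width": finger opening in mm; "finger_force": force on a finger pad.
Only numpy, scipy, OpenCV 4.12 (cv2) and the standard library are available. Lean on these libraries where they do the work, as an engineer would, in place of code of your own. Each camera call takes 0.05 s, during which the arm holds its last target. There are 200 camera calls.

## Task

Set the blue tilting table to 20 degrees: take the middle-height gauge block (the one with the yellow top), stand it upright in the middle of the black square pad on the table's base, then swing the raised table down until its roller rests on the block. Leave the block standing and the table resting on it.

Things in the scene. Friction and masses are not known exactly. Their poses are not given: they have to be found in the camera images.
- block_mid: Middle of three loose metal gauge blocks in a row (any order, about 0.1 m apart) right of the base: 40 x 40 mm in plan, 51 mm high, 0.2 kg, yellow top and band. Origin at the centre of its underside, z up, x and y square to its sides. The other two, not needed, have the same plan: 26 mm high with blue top, 75 mm high with red top.
- angle_base: Fixed metal base plate of the tilting table, 210 x 110 x 15 mm. Origin at the centre of its underside, z up, x along its length from the pad end (near the robot) to the hinge end (far). Hinge axis parallel to its y, at x = +75 mm, z = 25 mm, between two cheeks 39 mm high at y = +-50 mm. The table's steel roller (20 mm diameter) is 150 mm from the axis, under the free end.
- pad (a point): Centre of the black 50 x 50 mm square (thin white edge) marked on the base's top face (15 mm above the bench, flush), 66 mm from the base's origin toward the robot end: the block's place. Axes as the base's. At 20 degrees the roller is right above it. A block h mm high here sets the table to asin(h / 150).
- table (a joint): Blue table's tilt, rad: 0 flat over the base, growing as the free end rises; starts upright (1.3 to 1.65). To lower, push its outer face (far from the pad) toward the pad end and down, 2 to 5 N. Plate 88 mm wide, reaches 158 mm from the axis; outer face 14 mm off the plane of axis and roller. Stiff damped hinge: stays put above 1.2, below 1.0 sinks by itself at about 0.5 rad/s.
Things that resemble listed ones, but are neither listed nor needed, are in the scene too. What is shaped like the block_mid but brown or pink is not meant.

How it is judged:
By the outcome, as a careful person would: the job done as asked, in the order asked, and still so for the second after the job is handed in, with the robot touching nothing.
It also fails if it takes over 54 s, if anything falls off the work surface, if the arm or the gripper's body presses on something with over 40 N, if the wrist force passes 120 N, or if a joint passes its speed limit or range.

## Working session

There is one attempt and no reset: what is moved stays moved. The work goes in short steps, each a Python script; the robot and the scene stay as the last script left them, time stands still between calls to the robot, and variables do not carry over. Pictures are saved under pics/ and viewed, at most 10 in all, crops included, and the job is handed in when it is done.

```bash
ls; mkdir -p pics; python3 - <<'E'
from plant import bot
import cv2,numpy as np
for n in("side","top"):
    im=bot.camera(n); cv2.imwrite(f"pics/{n}0.png",im[:,:,::-1])
    c=bot.get_calibration(n); print(n,{k:(np.round(v,3).tolist()) if not isinstance(v,str) else v for k,v in c.items()})
s=bot.read_state();print(s["t"],s["eef_rot"],s["width"])
E
```

```text
pics
side {'fx': 371.022, 'fy': 371.022, 'cx': 253.482, 'cy': 196.09, 'view': [[0.971, -0.238, -0.024, -564.641], [0.139, 0.482, 0.865, -61.63], [-0.195, -0.843, 0.501, -852.941], [0.0, 0.0, 0.0, 1.0]]}
top {'fx': 462.708, 'fy': 462.708, 'cx': 251.2, 'cy': 196.36, 'view': [[0.039, -0.999, -0.005, -107.004], [0.978, 0.037, 0.205, -553.034], [-0.205, -0.013, 0.979, -953.206], [0.0, 0.0, 0.0, 1.0]]}
0.1 [-1.33932230e-01  9.90990215e-01  7.26073131e-04 -1.57410141e-04] 87.71977975335457
```

View pics/side0.png

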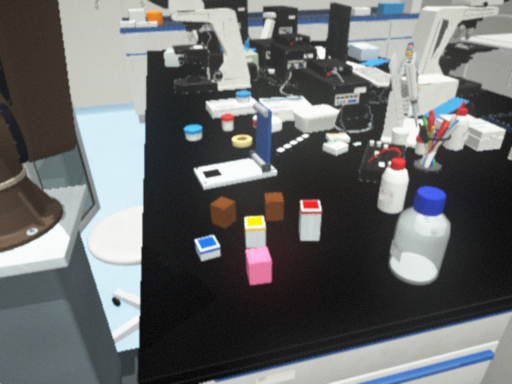

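View pics/top0.png

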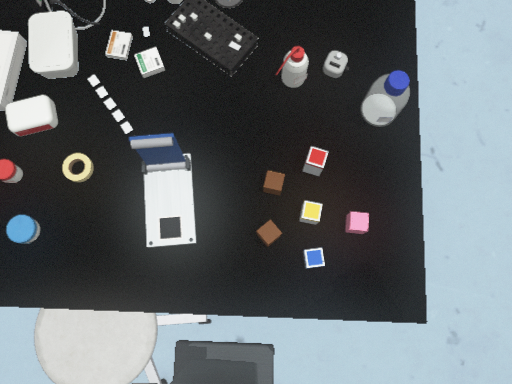

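The side view shows a yellow-topped block at (255,225), red (310,205) and blue (207,245). Lookalikes are brown (223,212) and (274,205), and pink (259,265). In the top view, yellow is (312,211), red (317,157), blue (314,258), brown (274,182) and (269,232), pink (358,222). The base pad is at (170,228) top and (212,173) side. I choose the yellow-topped block, which is the middle of the red–yellow–blue row.

```bash
cat > h.py <<'E'
from plant import bot
import cv2,numpy as np
def ray(n,p):
    c=bot.get_calibration(n);V=np.array(c["view"]);R=V[:3,:3]
    d=np.array([(p[0]-c["cx"])/c["fx"],-(p[1]-c["cy"])/c["fy"],-1.])
    return -R.T@V[:3,3],R.T@d/np.linalg.norm(d)
def plane(n,p,z):
    o,d=ray(n,p);return o+d*(z-o[2])/d[2]
def tri(a,b):
    (o1,d1),(o2,d2)=ray("top",a),ray("side",b)
    s=np.linalg.lstsq(np.c_[d1,-d2],o2-o1,rcond=None)[0]
    p,q=o1+s[0]*d1,o2+s[1]*d2
    return (p+q)/2,np.linalg.norm(p-q)
def proj(n,P):
    c=bot.get_calibration(n);v=np.array(c["view"])@np.r_[P,1]
    return np.array([c["cx"]-c["fx"]*v[0]/v[2],c["cy"]+c["fy"]*v[1]/v[2]])
def blobs(mask,amin=30):
    cs,_=cv2.findContours(mask.astype(np.uint8),cv2.RETR_CCOMP,cv2.CHAIN_APPROX_NONE)
    return [c for c in cs if cv2.contourArea(c)>amin]
def cen(c):
    m=cv2.moments(c);return np.array([m["m10"],m["m01"]])/m["m00"]
E
python3 - <<'E'
from h import *
ims={n:cv2.imread(f"pics/{n}0.png") for n in("side","top")}
for n,im in ims.items():
    b,g,r=[im[:,:,i].astype(int) for i in range(3)]
    for c in blobs((r>150)&(g>140)&(b<110),10): print(n,"yellow",cen(c).round(2),cv2.contourArea(c),cv2.boundingRect(c))
    x0,y0,x1,y1=(130,120,205,255) if n=="top" else (188,95,282,195)
    dark=(im.max(2)<90); w=np.zeros_like(dark); w[y0:y1,x0:x1]=dark[y0:y1,x0:x1]
    for c in blobs(w,40):
        if cv2.contourArea(c)<1000: print(n,"dark",cen(c).round(2),cv2.contourArea(c),cv2.boundingRect(c),cv2.approxPolyDP(c,4,True)[:,0].tolist())
a=cv2.resize(ims["top"][120:270,130:230],None,fx=4,fy=4,interpolation=cv2.INTER_CUBIC)
b=cv2.resize(ims["top"][185:235,290:340],None,fx=6,fy=6,interpolation=cv2.INTER_CUBIC)
c=cv2.resize(ims["side"][205:255,235:285],None,fx=6,fy=6,interpolation=cv2.INTER_CUBIC)
cv2.imwrite("pics/crop1.png",np.hstack([a,np.vstack([b,c])]))
E
```

```text
side yellow [254.37 220.52] 101.0 (247, 216, 15, 10)
side yellow [408.07  53.23] 14.0 (406, 51, 5, 5)
side yellow [152.74  12.09] 20.5 (146, 11, 15, 5)
side dark [211.64 173.08] 51.0 (204, 170, 16, 7) [[219, 174], [204, 172]]
side dark [241.66 140.37] 291.0 (230, 133, 24, 16) [[230, 138], [248, 133], [253, 142], [236, 148]]
top dark [169.61 227.05] 330.0 (160, 217, 20, 21) [[178, 217], [160, 219], [161, 237], [179, 235]]
```

View pics/crop1.png

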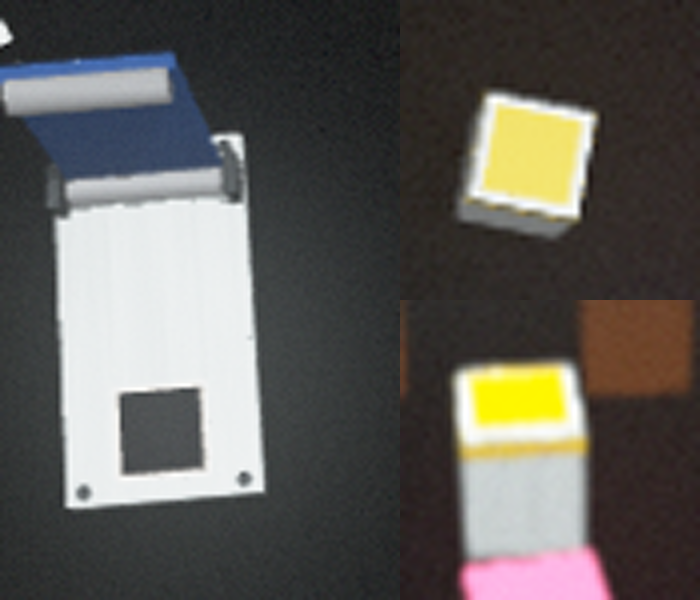

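The crop confirms a yellow top with a white rim at top (312,211), which is not brown or pink, and the pad square at (170,227). Next: measure with sub-pixel masks.

```bash
cat >> h.py <<'E'
K=8
def quad(im,box,fn,amin):
    """largest blob of fn in box -> (centroid, 4 corners by minAreaRect-free polygon) in px, at 8x upsampling"""
    x0,y0,x1,y1=box
    u=cv2.resize(im[y0:y1,x0:x1],None,fx=K,fy=K,interpolation=cv2.INTER_CUBIC).astype(int)
    bs=[c for c in blobs(fn(u),amin*K*K)]
    c=max(bs,key=cv2.contourArea)
    f=lambda p:(np.asarray(p,float)+.5)/K-.5+np.array([x0,y0])
    return f(cen(c)),f(c[:,0,:])
def rect(n,pts,z):
    P=np.array([plane(n,p,z)[:2] for p in pts],np.float32)
    (c,s,a)=cv2.minAreaRect(P); a=(a+45)%90-45
    return np.round(c,1),np.round(s,1),round(a,2)
yel=lambda u:(u[:,:,2]>150)&(u[:,:,1]>140)&(u[:,:,2]-u[:,:,0]>75)
dark=lambda u:u.max(2)<120
wht=lambda u:u.min(2)>130
E
python3 - <<'E'
from h import *
T=cv2.imread("pics/top0.png");S=cv2.imread("pics/side0.png")
for nm,fn,bt,bs_,z in(("block",yel,(298,197,328,226),(243,212,270,228),51),("pad",dark,(154,211,186,243),(201,165,225,181),15)):
    a,pa=quad(T,bt,fn,60);b,pb=quad(S,bs_,fn,30)
    print(nm,a.round(2),b.round(2),"tri",*[np.round(q,1) for q in tri(a,b)],"top@z",plane("top",a,z).round(1),"side@z",plane("side",b,z).round(1),"rect",rect("top",pa,z))
# base outline: pad-end edges
c,p=quad(T,(138,180,204,252),lambda u:u.min(2)>100,300)
P=np.array([plane("top",q,15)[:2] for q in p]);print(rect("top",p,15))
for nm,n,q,z in(("red","top",(317,157),75),("blue","top",(314.5,258),26),("br1","top",(274,180),50),("br2","top",(269,230),50),("pink","top",(358,221),50)):print(nm,plane(n,q,z).round(0))
print("table top corners(z~180)",[plane("top",q,180).round(0).tolist() for q in((131,138),(174,133))])
E
```

```text
block [311.56 210.33] [254.29 220.53] tri [ 531.4 -218.3   50.7] 1.1 top@z [ 531.9 -218.3   51. ] side@z [ 530.8 -218.8   51. ] rect (array([ 531.9, -218.3]), array([31.4, 31.9]), -9.66)
pad [169.72 227.26] [211.53 173.09] tri [487.1  95.5  13. ] 1.7 top@z [487.7  95.1  15. ] side@z [485.9  91.3  15. ] rect (array([487.9,  95.1]), array([45.2, 44.7]), 7.04)Traceback (most recent call last):
  File "<stdin>", line 8, in <module>
  File "h.py", line 32, in rect
    P=np.array([plane(n,p,z)[:2] for p in pts],np.float32)
                ~~~~~^^^^^^^
  File "h.py", line 8, in plane
    o,d=ray(n,p);return o+d*(z-o[2])/d[2]
        ~~~^^^^^
  File "h.py", line 4, in ray
    c=bot.get_calibration(n);V=np.array(c["view"]);R=V[:3,:3]
ValueError: time passes only in moves, steps and waits
```

```bash
sed -i 's/bot.get_calibration(n)/cal(n)/; s/^def ray/import functools\n@functools.cache\ndef cal(n): return bot.get_calibration(n)\ndef ray/' h.py; sed -i 's/c=bot.get_calibration(n)/c=cal(n)/' h.py
python3 - <<'E'
from h import *
T=cv2.imread("pics/top0.png");S=cv2.imread("pics/side0.png")
c,p=quad(T,(138,180,204,252),lambda u:u.min(2)>100,300)
p=p[p[:,1]>182];P=np.array([plane("top",q,15)[:2] for q in p])
th=np.radians(7.04);R=np.array([[np.cos(th),np.sin(th)],[-np.sin(th),np.cos(th)]])
q=(P-[487.7,95.1])@R.T
for sgn in(1,-1):
    m=(sgn*q[:,1]>45)&(q[:,0]>-25)&(q[:,0]<60);k=np.polyfit(q[m,0],q[m,1],1);print("edge",k.round(3),m.sum())
m=(q[:,0]<-30)&(abs(q[:,1])<45);print("end",np.polyfit(q[m,1],q[m,0],1).round(3),m.sum())
for nm,n,qq,z in(("red","top",(317,157),75),("blue","top",(314.5,258),26),("br1","top",(274,180),50),("br2","top",(269,230),50),("pink","top",(358,221),50)):print(nm,plane(n,qq,z).round(0))
print("table top corners",[plane("top",qq,180).round(0).tolist() for qq in((131,138),(174,133))], [plane("side",qq,185).round(0).tolist() for qq in((254,100),(270,108))])
u=np.array([np.cos(th),np.sin(th)]);print("axis",np.array([487.7,95])+141*u)
E
```

```text
edge [4.0000e-03 5.5232e+01] 298
edge [ 4.000e-03 -5.705e+01] 296
end [-3.000e-03 -4.028e+01] 323
red [ 646. -226.   75.]
blue [ 431. -229.   26.]
br1 [ 597. -135.   50.]
br2 [ 485. -127.   50.]
pink [ 512. -319.   50.]
table top corners [[639.0, 153.0, 180.0], [653.0, 70.0, 180.0]] [[627.0, 162.0, 185.0], [649.0, 77.0, 185.0]]
axis [627.63697688 112.28127606]
```

Checks hold: block top z 50.7 (51 stated), pad z about 13–15, base width about 112 (110), and pad to end about 40 (39). The table's free end overhangs the axis, so it starts at about 1.6 rad. Pick the block.

```bash
cat >> h.py <<'E'
from scipy.spatial.transform import Rotation as Ro
def down(deg):
    a=np.radians(deg);return Ro.from_matrix(np.array([[-np.cos(a),-np.sin(a),0],[-np.sin(a),np.cos(a),0],[0,0,-1]]).T if 0 else np.c_[[-np.cos(a),-np.sin(a),0],[-np.sin(a),np.cos(a),0],[0,0,-1]]).as_quat()
def st(tag=""):
    s=bot.read_state();print(tag,round(s["t"],2),np.round(s["tcp_pos"],1),np.round(s["contact_force"],1),round(s["width"],1),np.round(s["finger_force"],1))
BLK=np.array([531.5,-218.4]);PAD=np.array([487.4,94.5]);YB=7.1
E
sed -i 's/np.array(\[\[-np.cos(a),-np.sin(a),0\].*if 0 else //' h.py
python3 - <<'E'
from h import *
q=down(-9.66)
bot.move_ptp([*BLK,150],q);bot.move_gripper(64,30);st("above")
bot.line_to([*BLK,10],120);st("down")
bot.move_gripper(30,30);st("grip")
bot.line_to([*BLK,130],150);st("lift")
bot.move_ptp([*PAD,110],down(YB));st("over pad")
for n in("top","side"):cv2.imwrite(f"pics/{n}1.png",bot.camera(n)[:,:,::-1])
T,S=[cv2.imread(f"pics/{n}1.png") for n in("top","side")]
cv2.imwrite("pics/c1.png",np.hstack([cv2.resize(T[110:260,110:260],(400,400)),cv2.resize(S[90:210,160:280],(400,400))]))
E
```

```text
above 2.77 [ 531.5 -218.4  150. ] [ 0.7 -0.3 -0.8] 64.1 0.0
down 4.09 [ 532.1 -218.5   10.7] [-0.9  0.6  0.3] 63.8 0.0
grip 4.62 [ 531.6 -218.4   10.3] [ 0.4 -0.   3.3] 39.8 30.0
lift 5.57 [ 530.7 -218.2  128.9] [-0.2  0.2 -2.4] 39.6 30.0
over pad 6.78 [487.6  94.  109.8] [ 0.4  0.5 -1.8] 39.9 30.0
```

View pics/c1.png

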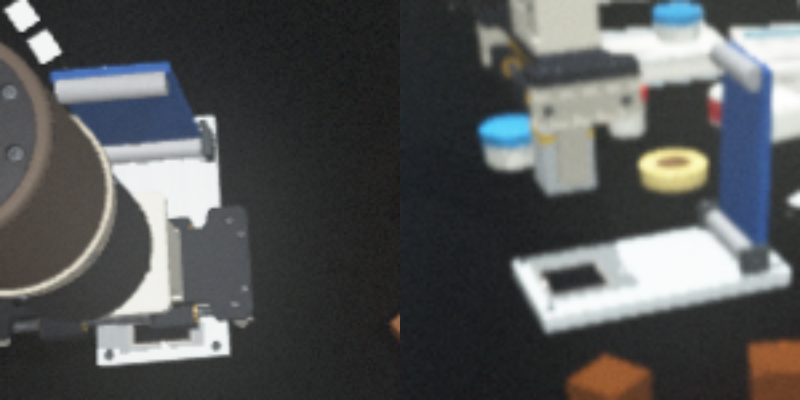

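The view shows the block held upright above the base (side crop about (565,160)), with the pad free and the table upright. Lower and release.

```bash
python3 - <<'E'
from h import *
bot.line_to([*PAD,40],100);bot.line_to([*PAD,25.3],25);bot.pause(.2);st("low")
bot.move_gripper(44);bot.move_gripper(75);st("open")
bot.line_to([*PAD,150],150)
u=np.array([np.cos(np.radians(YB)),np.sin(np.radians(YB))])
bot.line_to([*(PAD-0*u),290],200);AX=PAD+141*u
bot.move_ptp([*(AX+60*u),290],down(YB));st("beyond")
for n in("top","side"):cv2.imwrite(f"pics/{n}2.png",bot.camera(n)[:,:,::-1])
T,S=[cv2.imread(f"pics/{n}2.png") for n in("top","side")]
cv2.imwrite("pics/c2.png",np.hstack([cv2.resize(T[130:260,110:240],(400,400)),cv2.resize(S[90:210,160:280],(400,400))]))
E
```

```text
low 8.67 [487.1  94.4  25.3] [-3.  -0.3  2.8] 40.0 30.0
open 9.76 [487.4  94.5  25.3] [-0.9  0.5  0.4] 74.8 0.0
beyond 12.41 [686.6 119.1 288.1] [ 1.1 -0.2  0.7] 75.4 0.0
```

View pics/c2.png

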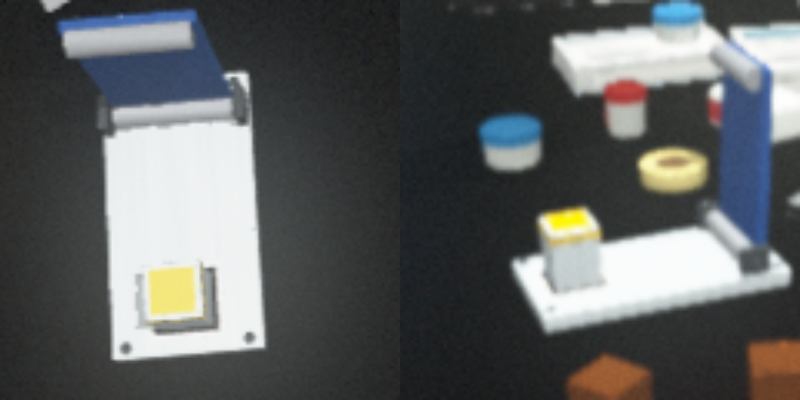

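```bash
python3 - <<'E'
from h import *
T,S=[cv2.imread(f"pics/{n}2.png") for n in("top","side")]
a,pa=quad(T,(150,205,185,240),yel,60);b,pb=quad(S,(198,148,225,168),yel,20)
print(a,b,"tri",tri(a,b),plane("top",a,66),plane("side",b,66),rect("top",pa,66)); st()
print(proj("top",[686,119,288]),proj("side",[686,119,288]))
cv2.imwrite("pics/full2.png",np.hstack([cv2.resize(T,(400,300)),cv2.resize(S,(400,300))]))
E
```

```text
[165.43170656 224.05223311] [209.77244067 155.44028053] tri (array([486.61078633,  95.18755582,  66.04571077]), np.float64(1.6269704859992742)) [487.43773728  95.1803766   66.        ] [485.79088345  95.08781057  66.        ] (array([487.6,  95.3]), array([31.2, 30.8]), 6.63)
 12.51 [686.2 119.3 290.1] [-0.6  0.4 -0. ] 75.1 0.0
[137.03689997  93.16745348] [279.58845991  62.07758827]
```

View pics/full2.png

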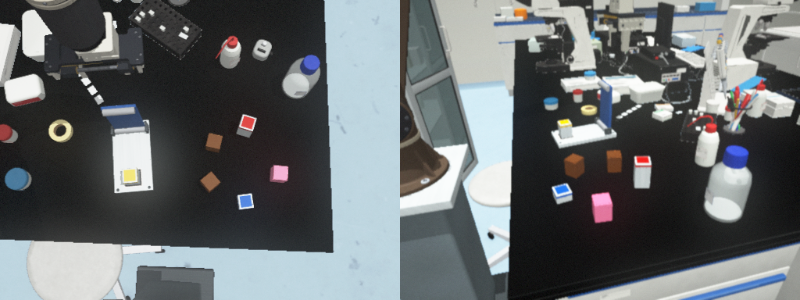

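The block stands centred: its top is at (487.4, 95.2, 66.0), against the pad at (487.6, 94.8), within 1 mm. The gripper is beyond the upright table (top (85,65) in the picture). Now push the table over, watching the force.

```bash
python3 - <<'E'
from h import *
u=np.array([np.cos(np.radians(YB)),np.sin(np.radians(YB))]);AX=PAD+141*u
P=lambda x,z:[*(AX+x*u),z]
bot.move_gripper(0,10)
bot.line_to(P(60,160),150);st("behind")
r=130
for th in np.arange(1.6,0.79,-0.1):
    c,s=np.cos(th),np.sin(th)
    bot.line_to(P(-r*c+14*s+10,25+r*s+14*c),55);st(f"{th:.1f}")
    if np.linalg.norm(bot.read_state()["contact_force"])>25: print("stop");break
bot.pause(.1)
for n in("top","side"):cv2.imwrite(f"pics/{n}3.png",bot.camera(n)[:,:,::-1])
T,S=[cv2.imread(f"pics/{n}3.png") for n in("top","side")]
cv2.imwrite("pics/c3.png",np.hstack([cv2.resize(T[130:260,110:240],(400,400)),cv2.resize(S[90:210,160:280],(400,400))]))
E
```

```text
behind 14.79 [687.5 119.5 161.1] [0.6 0.3 1.2] 0.2 0.0
1.6 15.53 [654.7 115.4 154.6] [ 0.2  0.4 -0.1] 0.6 0.0
1.5 15.93 [641.3 113.7 155.7] [ 0.2 -0.7  0. ] 0.3 0.0
1.4 16.32 [628.3 112.  155.5] [ 0.6  0.2 -0.2] 0.2 0.0
1.3 16.71 [615.4 110.4 153.9] [ 0.5 -0.6 -0.4] 0.3 0.0
1.2 17.1 [602.7 108.8 151.1] [0.1 0.7 0.6] 0.8 0.0
1.1 17.49 [590.4 107.3 147. ] [-0.2  0.1  0.2] 0.4 0.0
1.0 17.88 [578.6 105.8 141.8] [0.2 0.2 0.3] 0.7 0.0
0.9 18.27 [567.5 104.4 135.4] [ 0.1 -0.4  0.3] 0.5 0.0
0.8 18.67 [557.  103.1 127.9] [ 0.2 -0.8  0.3] 0.2 0.0
```

View pics/c3.png

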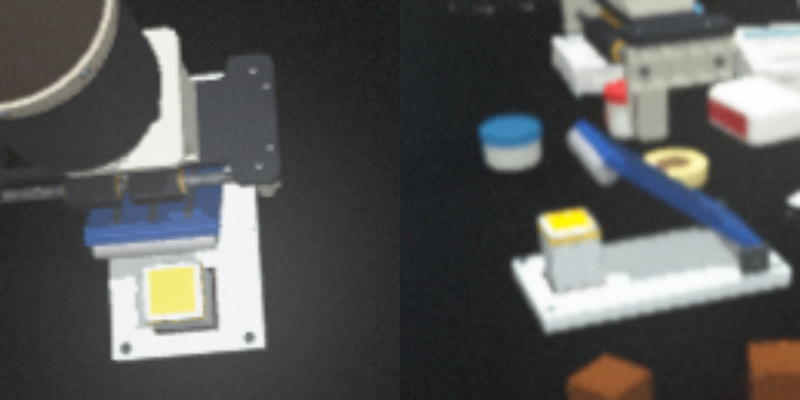

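The table is past 1.0 rad and sinking (side crop: roller at (592,155)), and the block is undisturbed. Retract and let it settle.

```bash
python3 - <<'E'
from h import *
u=np.array([np.cos(np.radians(YB)),np.sin(np.radians(YB))]);AX=PAD+141*u
bot.line_to([*(AX+20*u),290],150);bot.move_ptp([500,-230,300],down(YB));bot.pause(2);st()
for n in("top","side"):cv2.imwrite(f"pics/{n}4.png",bot.camera(n)[:,:,::-1])
T,S=[cv2.imread(f"pics/{n}4.png") for n in("top","side")]
cv2.imwrite("pics/c4.png",np.hstack([cv2.resize(T[130:260,110:240],(400,400)),cv2.resize(S[90:210,160:280],(400,400))]))
E
```

```text
23.65 [ 500. -230.  300.] [-0.3 -0.6 -0.2] 0.8 0.0
```

View pics/c4.png

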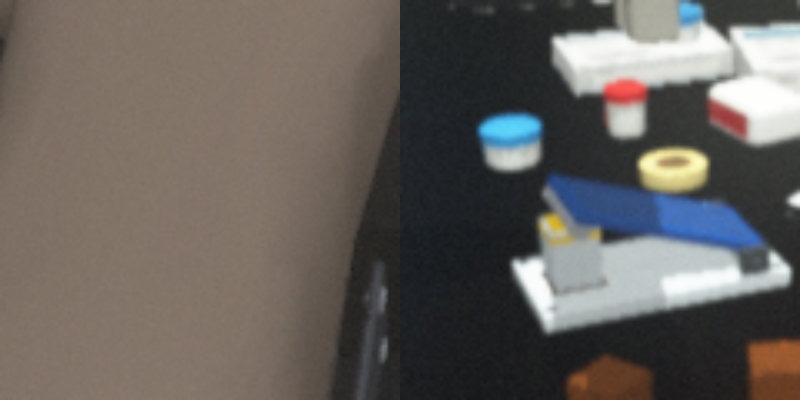

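The side view shows the block standing in the same place (540–605, 215–290) with the roller resting on its yellow top. The arm is clear.

```bash
python3 -c "
from plant import bot
print(bot.close_job())"
```

```text
the job is handed in; nothing more can be done
None
```

The job is handed in: the yellow-topped block stands on the pad (measured within about 1 mm of its centre) and the blue table's roller rests on it. That sets about 20 degrees by the block's height, though I checked the final rest only in the side view, as the arm blocked the top view. It took about 24 s, and the arm was clear when it was handed in.

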